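# Set out the week's tasting display

## Task

Set up the tasting display: put the piece of focaccia, the flat fish tin, the honey jar and the slim spice jar each into the oak base whose recess is cut to its shape and size. Each must sit level and fully down on the floor of its own recess, the jars upright, the bread and the tin square in theirs. Leave the brass weight and the scissors where they are.

Things in the scene. Friction and masses are not known exactly. Their poses are not given: they have to be found in the camera images.
- fish_tin_mid (a point): Flat rectangular food tin with rounded corners and a teal lid, about 150 g. 63 mm wide (its x) by 105 mm long (its y) at the rim, 26 mm tall, slightly narrower below; solid to the touch. The point is its centre, 13 mm above its underside; z up. Lies flat. Pick it from above across the 63 mm width.
- honey_jar_mid (a point): Round glass honey jar, amber, with a gold-beige lid, about 300 g. 67 mm across, 85 mm tall, straight sides to grip. The point is its centre, 42 mm above its underside; z up. Stands upright; any yaw; grip the upper half.
- focaccia_mid (a point): Block of baked focaccia bread, orange-brown, firm, rectangular, about 220 g. 65 mm wide (its x) by 130 mm long (its y), 42 mm tall. The point is its centre, 21 mm above its underside; z up. Lies flat. Pick it from above across the 65 mm width.
- spice_jar_mid (a point): Slim round glass spice jar with a white and clear cap, red contents and a green-edged label, about 110 g. 47 mm across at the cap (from 84 mm up), body 45 mm, 105 mm tall. The point is its centre, 52 mm above its underside; z up. Stands upright; any yaw; grip the upper half.
- base_tin_seat (a point): Oak display base with a strip of aluminium ticket rail and blank ticket on its front (-x) side; fixed, does not move. 100 mm (x) by 142 mm (y), top 40 mm above the counter. Its recess is the shorter rectangle, 71 mm (x) by 113 mm (y), 7 mm deep, so the felt is 33 mm above the counter. The point is the centre of the recess floor (grey felt), z up, x from front to back; the recess edges are chamfered 4 mm.
- base_honey_seat (a point): Oak display base with a strip of aluminium ticket rail and blank ticket on its front (-x) side; fixed, does not move. 106 mm square, top 32 mm above the counter. Its recess is a circle 76 mm across, the largest round one, 10 mm deep, so the felt is 22 mm above the counter. The point is the centre of the recess floor (grey felt), z up, x from front to back; the recess edges are chamfered 4 mm.
- base_bread_seat (a point): Oak display base with a strip of aluminium ticket rail and blank ticket on its front (-x) side; fixed, does not move. 100 mm (x) by 165 mm (y), top 26 mm above the counter. Its recess is a rectangle 75 mm (x) by 140 mm (y), the longest one, 8 mm deep, so the floor is 18 mm above the counter. The point is the centre of the recess floor (white ceramic), z up, x from front to back; the recess edges are chamfered 4 mm.
- base_spice_seat (a point): Oak display base with a strip of aluminium ticket rail and blank ticket on its front (-x) side; fixed, does not move. 84 mm square, top 56 mm above the counter (the tallest). Its recess is a circle 56 mm across, the smallest, 10 mm deep, so the felt is 46 mm above the counter. The point is the centre of the recess floor (grey felt), z up, x from front to back; the recess edges are chamfered 4 mm.
- big_weight_mid (a point): Bystander: knobbed brass scale weight, 44 mm across, 50 mm tall; the point is its centre. Leave it alone.
- shears: Bystander: scissors with red handles lying flat, 87 x 199 x 9 mm, origin at their centre on the counter. Leave them alone.
Mind the look-alikes: they are no part of the job. What is shaped like the part that bears honey_jar_mid but pink is not meant.

How it is judged:
At the end, for the whole second after the job is handed in: Each product rests in its own base, released: centre within 10 mm of the recess centre seen from above, underside within 4 mm of the recess floor, upright (bread and tin flat) within 0.08 rad; tin and bread lie along their recess within 0.15 rad, either way round (horizontal distance between fish_tin_mid and base_tin_seat below 0.01 m and z of fish_tin_mid in the frame of base_tin_seat between 0.009 and 0.017 m and angle between each of fish_tin_mid, honey_jar_mid, focaccia_mid, spice_jar_mid's own z axis and vertical below 0.08 rad and linear speed of each of fish_tin, honey_jar, focaccia, spice_jar below 0.02 m/s and horizontal distance between honey_jar_mid and base_honey_seat below 0.01 m and z of honey_jar_mid in the frame of base_honey_seat between 0.0385 and 0.0465 m and horizontal distance between focaccia_mid and base_bread_seat below 0.01 m and z of focaccia_mid in the frame of base_bread_seat between 0.017 and 0.025 m and horizontal distance between spice_jar_mid and base_spice_seat below 0.01 m and z of spice_jar_mid in the frame of base_spice_seat between 0.0485 and 0.0565 m and angle between the x axis of fish_tin_mid and the x axis of base_tin_seat, either way round below 0.15 rad and angle between the x axis of focaccia_mid and the x axis of base_bread_seat, either way round below 0.15 rad); the robot touches nothing.
It fails at once if the brass weight is moved by more than 30 mm (distance of big_weight_mid from where it was at the start of the episode above 0.03 m).
It fails at once if the scissors are moved by more than 30 mm (distance of shears from where it was at the start of the episode above 0.03 m).
It also fails if it takes over 96 s, if anything falls off the work surface, if the arm or the gripper's body presses on something with over 40 N, if the wrist force passes 120 N, or if a joint passes its speed limit or range.

## Robot

A 7-joint arm with a two-finger parallel gripper is mounted at the origin on a cart in front of the work surface, level with it; the furniture and walls round the work are solid. World frame = base frame: x ahead of the robot, y to its left, z up, the work surface at z = 0. Lengths are in m, angles in rad, forces in N, time in s.
With the tool pointing down it reaches from about 0.425 to 0.925 m from the base axis. Payload 6.8 kg.
Tool frame: the origin (TCP) lies midway between the tips of the shut fingers; the grasp point (between the pads) lies 19 mm behind it; z points along the fingers, y is the line along which they close (so a half turn about z gives the same grasp; the last joint's range is limited). The gripper opens to 85 mm and grips with 20 to 120 N. Pads are 22 mm wide; open, the fingers measure 114 mm over their backs; the gripper's body (76 mm by 85 mm) begins 54 mm behind the grasp point. The pads swing forward as they close: fully open they stand 13 mm farther back than shut.
Start: joints at [-1.372, 0.477, 0.022, 1.555, -0.011, 1.109, -0.083], TCP at [0.204, 0.643, 0.231] pointing down, gripper open.
Joint ranges: [-2.96, 2.96], [-0.34, 2.1], [-1.41, 1.46], [0.24, 2.44], [-1.37, 4.51], [0.17, 1.92], [-2.96, 2.96]. Speed limits (rad/s): [2.39, 2.39, 3.14, 3.14, 3.14, 3.14, 3.14].

## Interface

Orientations are given as a unit quaternion [w, x, y, z].
In Python, from station import bot, imaging gives the robot as it stands.
- The arm moves only by the tool move_arm, never from a script. Its argument "commands" is a list that holds one entry, the list of rows, each a list of 7 numbers: the shift along the tool's x, y, z in m, then the turn, a rotation vector about the tool's x, y, z in degrees, then the finger opening in m, from 0 to 0.0854. In form: [[[x, y, z, rx, ry, rz, grip], ...]]. A call has 1 to 20 rows; each row shifts and turns the commanded pose from where the row before left it, along the tool's axes as they then stand; what a row does not reach is not made up. A row lasts 1/8 s, in which the tool goes at most 62.5 mm and 10.7 degrees, less where a joint would pass 70% of its speed; a pose out of reach is approached as far as the arm can. A call is refused whole if a number of a shift passes 0.0625 or a number of a turn 10.7, either way. A call with a gripper value outside its range is refused whole. The fingers move at their own pace and stop on an object; "squeeze" is the grip in N (left out, the last holds). Time passes only in rows, so rows that do not move let the fingers close. It gives the time, the measured TCP pose, the force, the opening and the grip force at its end, in the units of the state.
- bot.get_obs(): the state, without advancing time (a new reading comes with each control period).
- imaging.read_camera(name): name is "side" or "top"; returns the picture (480x640x3 uint8, red, green, blue); there is no depth.
- imaging.calibration(name): a dict with "intrinsics" (3x3 intrinsics, pixels), "extrinsics" (4x4, takes a point from camera to world coordinates). Camera axes: x right, y down, z forward; pixel columns grow to the right and rows downward; lengths in m; the calibration is good to about 2 mm. A picture is of the moment at which its call begins. calibration takes no time and is no camera call.
- bot.hand_in(): hands the job in; it is judged then, once.
The state is a dict: "t": time; "q": joint angles; "joint_vel": joint speeds; "joint_torque": joint torques, N m; "eef_pos": TCP position; "tool_rot": TCP orientation; "contact_force": force on the tool from outside, world axes, zero at the start; "torque": the same for the moment, N m; "gripper_width": opening from 0.0 (shut) to 1.0 (fully open); "grasp_force": force on a finger pad.
Only numpy, scipy, OpenCV 4.12 (cv2) and the standard library are available. Lean on these libraries where they do the work, as an engineer would, in place of code of your own. Each camera call takes 0.05 s, during which the arm holds its last target. There are 200 camera calls.

## Working session

There is one attempt and no reset: what is moved stays moved. The work goes in short steps, Python scripts to look and compute and a tool call to move; the robot and the scene stay as the last step left them, time stands still between calls to the robot, and variables do not carry over. Pictures are saved under pics/ and viewed, at most 14 in all, crops included, and the job is handed in when it is done.

Besides the shell and the picture viewer there is one more tool, called after "Emit:" as name(argument=value, ...) on one line, values as JSON. move_arm: Moves the arm, as the interface text tells. Its arguments: {"type":"object","properties":{"commands":{"type":"array","items":{"type":"array","items":{"type":"array","items":{"type":"number"}}}},"squeeze":{"type":"number"}},"required":["commands"]}

```bash
mkdir -p pics; python3 - <<'E'
from station import bot, imaging
import cv2
for n in("top","side"):
    cv2.imwrite(f"pics/{n}0.png",imaging.read_camera(n)[:,:,::-1])
    c=imaging.calibration(n);print(c)
print(bot.get_obs())
E
```

```text
{'intrinsics': array([[595.60426759,   0.        , 313.45838743],
       [  0.        , 595.60426759, 239.09833665],
       [  0.        ,   0.        ,   1.        ]]), 'extrinsics': array([[-1.19544239e-02, -9.96611018e-01,  8.13853246e-02,
         4.03003777e-01],
       [-9.99927073e-01,  1.20543286e-02,  7.36306512e-04,
         9.28771332e-02],
       [-1.71485663e-03, -8.13705873e-02, -9.96682440e-01,
         1.78946392e+00],
       [ 0.00000000e+00,  0.00000000e+00,  0.00000000e+00,
         1.00000000e+00]])}
{'intrinsics': array([[524.41739235,   0.        , 318.17368479],
       [  0.        , 524.41739235, 242.4461284 ],
       [  0.        ,   0.        ,   1.        ]]), 'extrinsics': array([[ 0.99994776,  0.00749346, -0.00695117,  0.59373826],
       [ 0.00946838, -0.42296208,  0.90609791, -1.22254651],
       [ 0.00384973, -0.9061164 , -0.42301093,  0.67759137],
       [ 0.        ,  0.        ,  0.        ,  1.        ]])}
{'t': 0.1, 'q': array([-1.37211991,  0.47772458,  0.02235658,  1.55636099, -0.01146813,
        1.10929149, -0.08307735]), 'joint_vel': array([ 0.00036241, -0.00310182,  0.00112322, -0.00365975,  0.00118231,
       -0.00018957, -0.0001289 ]), 'joint_torque': array([ 4.56052978e-03, -5.97767580e+01,  1.61370154e+00, -2.81952757e+01,
        1.28684312e-02,  5.12141050e-03, -1.04837952e-06]), 'eef_pos': array([0.20370744, 0.64296557, 0.23041487]), 'tool_rot': array([-4.91102668e-05,  1.52765424e-01,  9.88262131e-01, -8.26593000e-04]), 'contact_force': array([ 0.79577147, -0.24807665,  0.0322794 ]), 'torque': array([-0.0745987 , -0.03306482, -0.04305762]), 'grasp_force': 0.0, 'gripper_width': 1.0022788837514858}
```

View pics/top0.png

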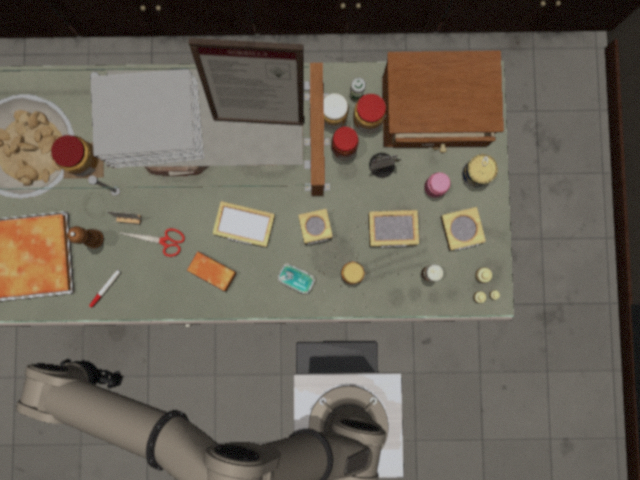

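View pics/side0.png

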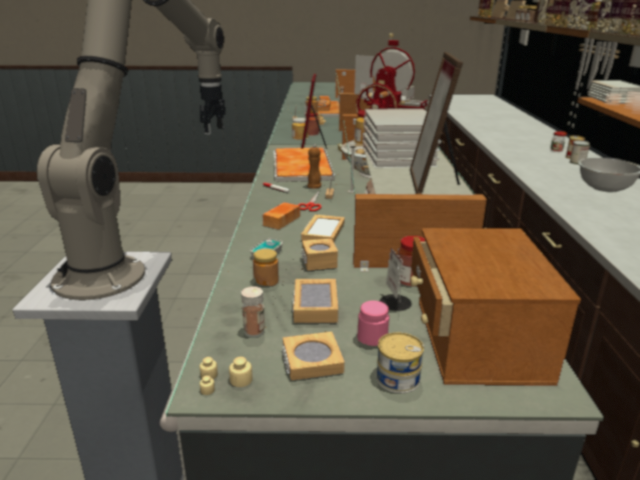

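Candidates (top view):
- Focaccia: block at (211,271). The baked tray at (30,255) is not it.
- Tin: (296,278).
- Honey: amber jar at (352,272). The pink one at (438,184) and the tin can at (481,170) are not it.
- Spice: (433,272). The pot at (358,88) is not it.
- Bases: bread (244,224), spice (316,226), tin (394,228), honey (464,229).

Checking these in close crops.

```bash
python3 - <<'E'
import cv2
im=cv2.imread("pics/top0.png")
for i,x in enumerate((185,340)):
    c=cv2.resize(im[195:310,x:x+160],None,fx=5,fy=5,interpolation=cv2.INTER_CUBIC)
    cv2.imwrite(f"pics/c{i}.png",c)
E
```

```text
(no output)
```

View pics/c0.png

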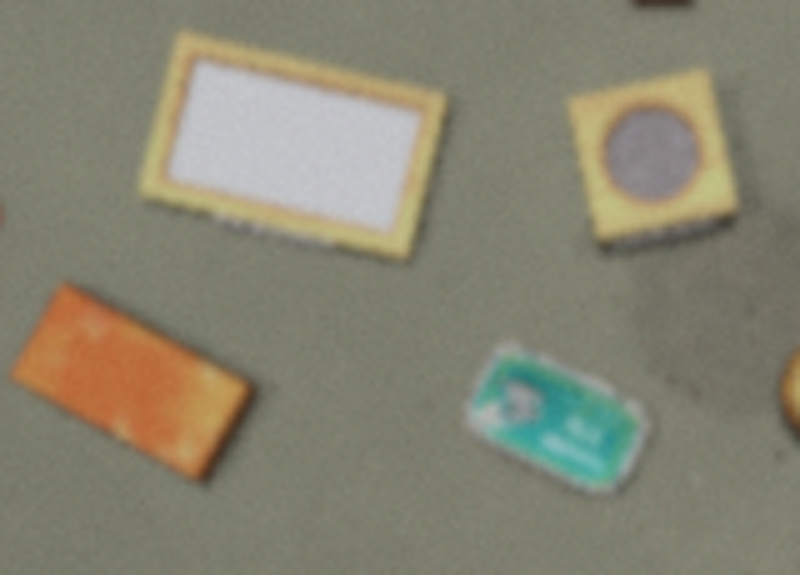

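View pics/c1.png

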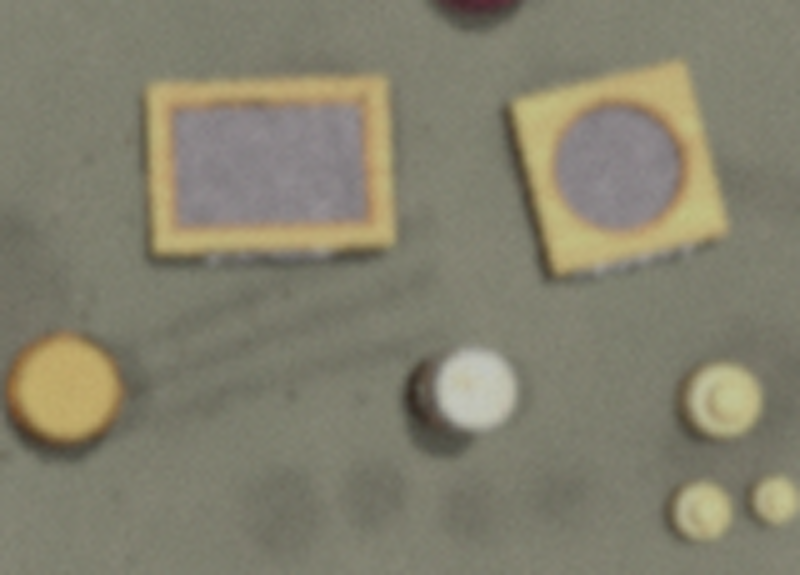

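The crops confirm the choice: in c0, the bread base with the white floor, the spice base, the focaccia and the teal tin; in c1, the tin base, the honey base, the gold-lidded honey jar at (65,388), the white spice cap at (475,390) and the weights on the right. Next I compute positions.

```bash
cat > geo.py <<'E'
import numpy as np, cv2
from station import bot, imaging
from scipy.spatial.transform import Rotation as R
def world(name,uv,z):
    c=imaging.calibration(name);K=c["intrinsics"];T=c["extrinsics"]
    uv=np.atleast_2d(uv).astype(float)
    d=np.c_[uv,np.ones(len(uv))]@np.linalg.inv(K).T@T[:3,:3].T
    o=T[:3,3]
    return (o+d*((z-o[2])/d[:,2])[:,None])[:,:2]
def pix(name,P):
    c=imaging.calibration(name);K=c["intrinsics"];T=np.linalg.inv(c["extrinsics"])
    p=(np.atleast_2d(P)@T[:3,:3].T+T[:3,3])@K.T
    return p[:,:2]/p[:,2:]
def crop(x0,uv,y0=195,s=5): return (np.array(uv,float)+.5)/s-.5+np.array([x0,y0])
E
python3 - <<'E'
from geo import *
Q={"bread base":(185,.026,[(180,33),(447,95),(408,258),(140,193)]),
"spice base":(185,.056,[(570,97),(708,68),(737,210),(600,240)]),
"tin base":(340,.040,[(147,85),(387,75),(395,245),(153,253)]),
"honey base":(340,.032,[(510,100),(685,62),(729,232),(553,274)]),
"focaccia":(185,.042,[(65,283),(252,383),(200,480),(12,376)])}
for n,(x,z,p) in Q.items():
    w=world("top",crop(x,p),z)
    a=w[0]-w[1];b=w[3]-w[2];d=a+b   # along +y (left)
    print(n,w.mean(0).round(4),"yaw",np.degrees(np.arctan2(-d[0],d[1])).round(1),"L",np.linalg.norm(a).round(3),np.linalg.norm(b).round(3),"W",np.linalg.norm(w[0]-w[3]).round(3),np.linalg.norm(w[1]-w[2]).round(3))
for n,x,z,p in(("honey",340,.085,(65,388)),("spice",340,.105,(475,390)),("bigweight",340,.05,(725,400))): print(n,world("top",crop(x,p),z).round(4))
im=cv2.imread("pics/top0.png").astype(int);s=im[255:305,265:330]
m=((abs(s-np.median(s,(0,1))).max(2))>22).astype(np.uint8)
n,l,st,ce=cv2.connectedComponentsWithStats(cv2.morphologyEx(m,cv2.MORPH_CLOSE,np.ones((3,3))))
k=1+st[1:,4].argmax();r=cv2.minAreaRect(np.argwhere(l==k)[:,::-1].astype(np.float32));b=cv2.boxPoints(r)+[265,255]
w=world("top",b,.026);print("tin",w.mean(0).round(4),r,w.round(3).tolist())
print(R.from_quat(bot.get_obs()["tool_rot"],scalar_first=True).as_matrix().round(3))
E
```

```text
bread base [0.5961 0.3024] yaw -14.1 L 0.164 0.164 W 0.099 0.1
spice base [0.5849 0.0881] yaw 11.5 L 0.083 0.082 W 0.086 0.085
tin base [ 0.5774 -0.143 ] yaw 1.5 L 0.142 0.143 W 0.1 0.101
honey base [ 0.5743 -0.3507] yaw 12.1 L 0.107 0.107 W 0.106 0.104
focaccia [0.4565 0.3956] yaw -29.0 L 0.125 0.127 W 0.062 0.064
honey [[ 0.4459 -0.0166]]
spice [[ 0.4415 -0.2468]]
bigweight [[ 0.4352 -0.4034]]
tin [0.4324 0.1472] ((31.000001907348633, 23.0), (34.882659912109375, 20.57182502746582), 26.56505012512207) [[0.429, 0.207], [0.483, 0.179], [0.436, 0.087], [0.382, 0.115]]
[[-0.953  0.302 -0.   ]
 [ 0.302  0.953 -0.002]
 [-0.    -0.002 -1.   ]]
```

```bash
cat >> geo.py <<'E'
def plan(x,y,z,yaw):
    """turn needed (rx,ry,rz deg) then shift in tool axes after the turn"""
    o=bot.get_obs();C=R.from_quat(o["tool_rot"],scalar_first=True)
    s,c=np.sin(np.radians(yaw)),np.cos(np.radians(yaw))
    G=R.from_matrix(np.array([[-c,-s,0],[-s,c,0],[0,0,-1]]).T)
    print("turn",(C.inv()*G).as_rotvec(degrees=True).round(2),"then shift",G.inv().apply(np.array([x,y,z])-o["eef_pos"]).round(4),"t",round(o["t"],2))
E
python3 -c "
from geo import *
plan(.4565,.3956,.15,-119)"
```

```text
turn [-6.0000e-02  9.0000e-02  1.0143e+02] then shift [-0.0938  0.341   0.0804] t 0.1
```

Emit:
move_arm(commands=[[[0,0,0,0,0,10.14,0.0854],[0,0,0,0,0,10.14,0.0854],[0,0,0,0,0,10.14,0.0854],[0,0,0,0,0,10.14,0.0854],[0,0,0,0,0,10.14,0.0854],[0,0,0,0,0,10.14,0.0854],[0,0,0,0,0,10.14,0.0854],[0,0,0,0,0,10.14,0.0854],[0,0,0,0,0,10.14,0.0854],[0,0,0,0,0,10.14,0.0854],[-0.012,0.043,0.01,0,0,0,0.0854],[-0.012,0.043,0.01,0,0,0,0.0854],[-0.012,0.043,0.01,0,0,0,0.0854],[-0.012,0.043,0.01,0,0,0,0.0854],[-0.012,0.043,0.01,0,0,0,0.0854],[-0.012,0.043,0.01,0,0,0,0.0854],[-0.011,0.042,0.01,0,0,0,0.0854],[-0.011,0.041,0.01,0,0,0,0.0854],[0,0,0,0,0,0,0.0854],[0,0,0,0,0,0,0.0854]]], squeeze=50)

```text
t: 2.6
eef_pos: [0.4561, 0.3964, 0.151]
tool_rot: [-0.0, 0.862, 0.508, -0.0]
contact_force: [-0.8, 0.4, -0.7]
gripper_width: 0.996
grasp_force: 0.0
```

```bash
python3 - <<'E'
from geo import *
plan(.4565,.3956,.008,-119)
im=imaging.read_camera("top");c=cv2.resize(im[225:315,160:280],None,fx=5,fy=5,interpolation=2)
im=imaging.read_camera("side");d=cv2.resize(im[130:260,215:375],(554,450),interpolation=2)[:, :340]
o=np.zeros((450,800,3),np.uint8);o[:,:460]=c[:,:460];o[:,460:]=d
cv2.imwrite("pics/f1.png",o[:,:,::-1])
E
```

```text
turn [-0.04  0.02  0.03] then shift [-0.0005  0.0008  0.143 ] t 2.6
```

View pics/f1.png

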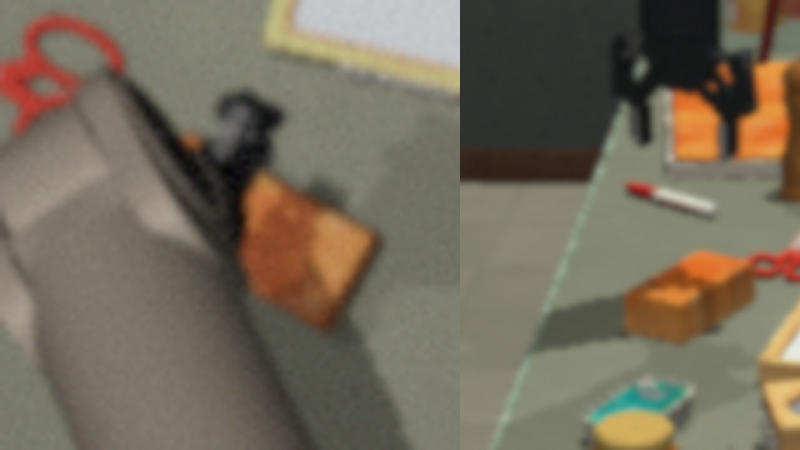

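The gripper is squarely over the focaccia, with the fingers on either side of its width. Going down to grip.

Emit:
move_arm(commands=[[[0,0.001,0.04,0,0,0,0.0854],[0,0,0.04,0,0,0,0.0854],[0,0,0.03,0,0,0,0.0854],[0,0,0.02,0,0,0,0.0854],[0,0,0.013,0,0,0,0.0854],[0,0,0,0,0,0,0.0854],[0,0,0,0,0,0,0.05],[0,0,0,0,0,0,0.05],[0,0,0,0,0,0,0.05],[0,0,0,0,0,0,0.05],[0,0,0,0,0,0,0.05],[0,0,0,0,0,0,0.05]]], squeeze=50)

```text
t: 4.2
eef_pos: [0.4581, 0.3963, 0.0097]
tool_rot: [-0.001, 0.862, 0.508, 0.001]
contact_force: [-0.6, -0.9, 6.2]
gripper_width: 0.747
grasp_force: 57.0
```

```bash
python3 -c "
from geo import *
plan(.5961,.3024,.08,-104.1)"
```

```text
turn [  0.02  -0.12 -14.88] then shift [-0.0575  0.1567 -0.0703] t 4.2
```

Emit:
move_arm(commands=[[[0,0,-0.02,0,0,0,0.05],[0,0,-0.03,0,0,0,0.05],[0,0,-0.02,0,0,-7.5,0.05],[0,0,0,0,0,-7.4,0.05],[-0.0115,0.031,0,0,0,0,0.05],[-0.0115,0.031,0,0,0,0,0.05],[-0.0115,0.032,0,0,0,0,0.05],[-0.0115,0.032,0,0,0,0,0.05],[-0.0115,0.031,0,0,0,0,0.05],[0,0,0,0,0,0,0.05],[0,0,0,0,0,0,0.05]]])

```text
t: 5.58
eef_pos: [0.5952, 0.3019, 0.0787]
tool_rot: [-0.0, 0.788, 0.615, -0.0]
contact_force: [-0.2, 0.2, -3.2]
gripper_width: 0.75
grasp_force: 56.4
```

```bash
python3 - <<'E'
from geo import *
plan(.5961,.3024,.03,-104.1)
c=cv2.resize(imaging.read_camera("top")[180:275,190:290],None,fx=4.7,fy=4.7,interpolation=2)[:446,:470]
d=cv2.resize(imaging.read_camera("side")[170:260,255:355],None,fx=4,fy=4,interpolation=2)
o=np.zeros((446,870,3),np.uint8);o[:,:470]=c;o[:360,470:]=d
cv2.imwrite("pics/f2.png",o[:,:800,::-1])
E
```

```text
turn [-0.04 -0.01  0.03] then shift [0.0007 0.0008 0.0487] t 5.58
```

View pics/f2.png

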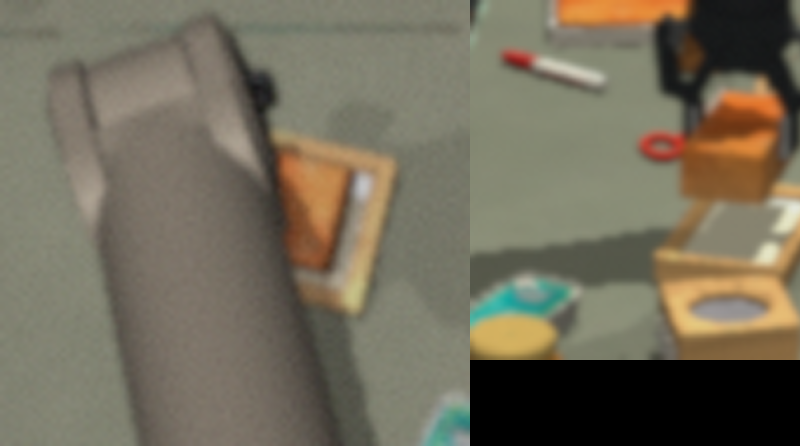

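```bash
python3 - <<'E'
from geo import *
t=np.radians(-14.1);Rm=np.array([[np.cos(t),-np.sin(t)],[np.sin(t),np.cos(t)]])
w=world("top",crop(190,[(352,165),(330,272)],180,4.7),.111)
print((w-[.5952,.3019])@Rm)
E
```

```text
[[ 0.03245835 -0.06372308]
 [-0.03356698 -0.0663034 ]]
```

The bread is centred over its recess (ends at ±65 mm as expected). Lowering and releasing.

Emit:
move_arm(commands=[[[0.0005,0.001,0.02,0,0,0,0.05],[0,0,0.015,0,0,0,0.05],[0,0,0.01,0,0,0,0.05],[0,0,0.005,0,0,0,0.05],[0,0,0,0,0,0,0.05],[0,0,0,0,0,0,0.0854],[0,0,0,0,0,0,0.0854],[0,0,0,0,0,0,0.0854],[0,0,0,0,0,0,0.0854],[0,0,-0.03,0,0,0,0.0854],[0,0,-0.04,0,0,0,0.0854],[0,0,-0.04,0,0,0,0.0854],[0,0,-0.04,0,0,0,0.0854],[0,0,0,0,0,0,0.0854]]])

```text
t: 7.42
eef_pos: [0.5991, 0.3027, 0.1823]
tool_rot: [0.0, 0.789, 0.615, 0.004]
contact_force: [-0.2, 0.6, 0.7]
gripper_width: 1.002
grasp_force: 0.0
```

```bash
python3 -c "
from geo import *
plan(.4324,.1472,.12,-116)"
```

```text
turn [ 0.25 -0.32 11.91] then shift [-0.2128 -0.0817  0.0623] t 7.42
```

Emit:
move_arm(commands=[[[0,0,0,0,0,6,0.0854],[0,0,0,0,0,6,0.0854],[-0.042,-0.016,0,0,0,0,0.0854],[-0.043,-0.016,0,0,0,0,0.0854],[-0.043,-0.017,0.02,0,0,0,0.0854],[-0.043,-0.017,0.02,0,0,0,0.0854],[-0.042,-0.016,0.02,0,0,0,0.0854],[0,0,0,0,0,0,0.0854],[0,0,0,0,0,0,0.0854]]])

```text
t: 8.55
eef_pos: [0.43, 0.147, 0.1183]
tool_rot: [0.0, 0.848, 0.529, 0.0]
contact_force: [-0.2, 0.7, 0.3]
gripper_width: 0.997
grasp_force: 0.0
```

```bash
python3 - <<'E'
from geo import *
plan(.4324,.1472,.006,-116)
T=imaging.read_camera("top");S=imaging.read_camera("side")
o=np.zeros((560,800,3),np.uint8)
o[:440,:400]=cv2.resize(T[195:305,205:305],(400,440),interpolation=2)
d=cv2.resize(S[190:290,235:335],(400,400),interpolation=2);o[:400,400:]=d
cv2.imwrite("pics/t1.png",o[:440,:,::-1])
E
```

```text
turn [ 0.02 -0.02 -0.07] then shift [0.0013 0.0021 0.1123] t 8.55
```

View pics/t1.png

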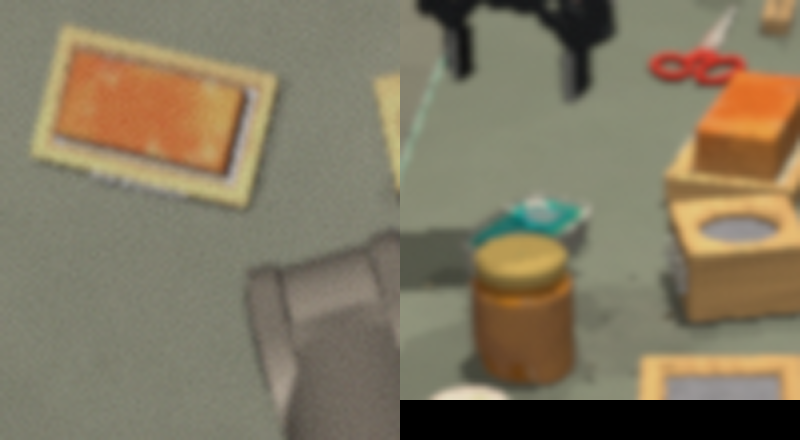

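```bash
python3 - <<'E'
from geo import *
t=np.radians(-14.1);Rm=np.array([[np.cos(t),-np.sin(t)],[np.sin(t),np.cos(t)]])
w=world("top",crop(205,[(72,48),(247,88),(222,174),(54,136)],195,4),.060)
print((w-[.5961,.3024])@Rm,w.mean(0))
E
```

```text
[[ 0.03153887  0.06615747]
 [ 0.0326165  -0.0654547 ]
 [-0.0328499  -0.06275888]
 [-0.03425992  0.06314264]] [0.59544982 0.30284339]
```

Emit:
move_arm(commands=[[[0.001,0.002,0.04,0,0,0,0.0854],[0,0,0.03,0,0,0,0.0854],[0,0,0.025,0,0,0,0.0854],[0,0,0.017,0,0,0,0.0854],[0,0,0,0,0,0,0.0854],[0,0,0,0,0,0,0.05],[0,0,0,0,0,0,0.05],[0,0,0,0,0,0,0.05],[0,0,0,0,0,0,0.05],[0,0,0,0,0,0,0.05],[0,0,0,0,0,0,0.05]]])

```text
t: 10.02
eef_pos: [0.4326, 0.1472, 0.0075]
tool_rot: [-0.0, 0.848, 0.529, 0.001]
contact_force: [-1.2, -0.5, 6.9]
gripper_width: 0.682
grasp_force: 51.9
```

```bash
python3 -c "
from geo import *
plan(.5774,-.143,.18,-88.5)"
```

```text
turn [  0.08  -0.1  -27.58] then shift [-0.2938  0.1371 -0.1725] t 10.03
```

Emit:
move_arm(commands=[[[0,0,-0.02,0,0,0,0.05],[0,0,-0.04,0,0,0,0.05],[0,0,-0.05,0,0,0,0.05],[0,0,-0.06,0,0,-9.2,0.05],[0,0,0,0,0,-9.2,0.05],[0,0,0,0,0,-9.2,0.05],[-0.042,0.02,0,0,0,0,0.05],[-0.042,0.02,0,0,0,0,0.05],[-0.042,0.02,0,0,0,0,0.05],[-0.042,0.02,0,0,0,0,0.05],[-0.042,0.02,0,0,0,0,0.05],[-0.042,0.02,0,0,0,0,0.05],[-0.042,0.017,0.04,0,0,0,0.05],[0,0,0.04,0,0,0,0.05],[0,0,0,0,0,0,0.05],[0,0,0,0,0,0,0.05]]])

```text
t: 12.02
eef_pos: [0.5773, -0.1432, 0.0978]
tool_rot: [0.001, 0.697, 0.717, 0.001]
contact_force: [0.1, 1.1, -1.3]
gripper_width: 0.685
grasp_force: 55.0
```

```bash
python3 - <<'E'
from geo import *
plan(.5774,-.143,.0415,-88.5)
T=imaging.read_camera("top");S=imaging.read_camera("side")
o=np.zeros((440,800,3),np.uint8)
o[:,:400]=cv2.resize(T[180:290,345:445],(400,440),interpolation=2)
o[:400,400:]=cv2.resize(S[240:340,265:365],(400,400),interpolation=2)
cv2.imwrite("pics/t2.png",o[:,:,::-1])
E
```

```text
turn [ 0.09 -0.    0.07] then shift [0.0002 0.0001 0.0563] t 12.03
```

View pics/t2.png

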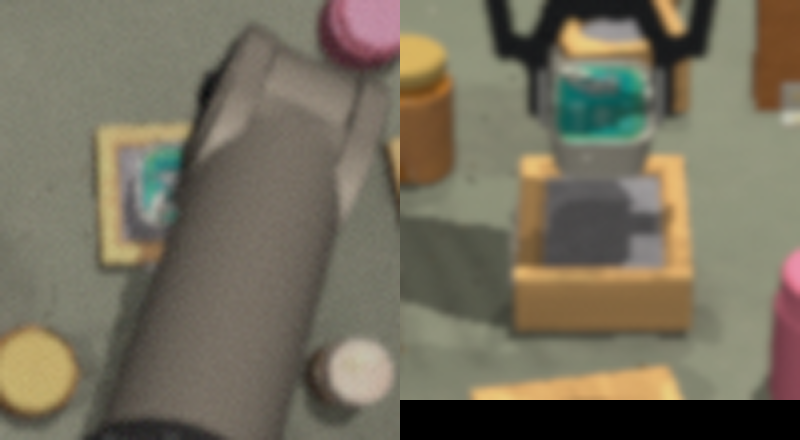

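```bash
python3 - <<'E'
from geo import *
for z in(.116,): 
  print(world("side",crop(265,[(603,148)]-np.array([400,0]),240,4),z), world("top",crop(345,[(131,195)],180,4),z))
print(world("side",crop(265,[(515-400,268),(690-400,268)],240,4),.04))
# expected
print(-.143-.0525,-.143+.0525,-.143-.071)
E
```

```text
[[ 0.57999313 -0.19919035]] [[ 0.56783748 -0.08665228]]
[[ 0.53008509 -0.20317381]
 [ 0.62969554 -0.20161689]]
-0.19549999999999998 -0.0905 -0.21399999999999997
```

Emit:
move_arm(commands=[[[0,0,0.02,0,0,0,0.05],[0,0,0.015,0,0,0,0.05],[0,0,0.01,0,0,0,0.05],[0,0,0.006,0,0,0,0.05],[0,0,0.004,0,0,0,0.05],[0,0,0,0,0,0,0.05]]])

```text
t: 12.88
eef_pos: [0.5767, -0.1438, 0.0413]
tool_rot: [0.0, 0.698, 0.716, 0.0]
contact_force: [-0.1, -0.5, -1.3]
gripper_width: 0.683
grasp_force: 55.0
```

No resistance at recess depth, so the tin is in. Releasing and going to the honey jar.

Emit:
move_arm(commands=[[[0,0,0,0,0,0,0.0854],[0,0,0,0,0,0,0.0854],[0,0,0,0,0,0,0.0854],[0,0,0,0,0,0,0.0854],[0,0,-0.02,0,0,0,0.0854],[0,0,-0.04,0,0,0,0.0854],[0,0,-0.05,0,0,0,0.0854],[0,0,-0.05,0,0,0,0.0854],[0,0,0,0,0,0,0.0854]]])

```text
t: 14.0
eef_pos: [0.5792, -0.1449, 0.2069]
tool_rot: [0.004, 0.698, 0.716, 0.003]
contact_force: [-0.4, 0.3, -0.1]
gripper_width: 1.0
grasp_force: 0.0
```

```bash
python3 -c "
from geo import *
plan(.4459,-.0166,.16,-88.5)"
```

```text
turn [ 0.53  0.05 -0.02] then shift [ 0.1317 -0.1299  0.0469] t 14.0
```

Emit:
move_arm(commands=[[[0.033,-0.032,0,0,0,0,0.0854],[0.033,-0.032,0,0,0,0,0.0854],[0.033,-0.033,0,0,0,0,0.0854],[0.033,-0.033,0.02,0,0,0,0.0854],[0,0,0.025,0,0,0,0.0854],[0,0,0,0,0,0,0.0854],[0,0,0,0,0,0,0.0854]]])

```text
t: 14.88
eef_pos: [0.4438, -0.0157, 0.157]
tool_rot: [0.0, 0.698, 0.716, 0.0]
contact_force: [0.0, -0.9, -0.3]
gripper_width: 0.998
grasp_force: 0.0
```

```bash
python3 - <<'E'
from geo import *
plan(.4459,-.0166,.045,-88.5)
T=imaging.read_camera("top");S=imaging.read_camera("side")
o=np.zeros((440,800,3),np.uint8)
o[:,:400]=cv2.resize(T[195:305,345:445],(400,440),interpolation=2)
o[:400,400:]=cv2.resize(S[210:310,235:335],(400,400),interpolation=2)
cv2.imwrite("pics/h1.png",o[:,:,::-1])
E
```

```text
turn [ 0.05  0.02 -0.04] then shift [-0.001   0.0021  0.112 ] t 14.88
```

View pics/h1.png

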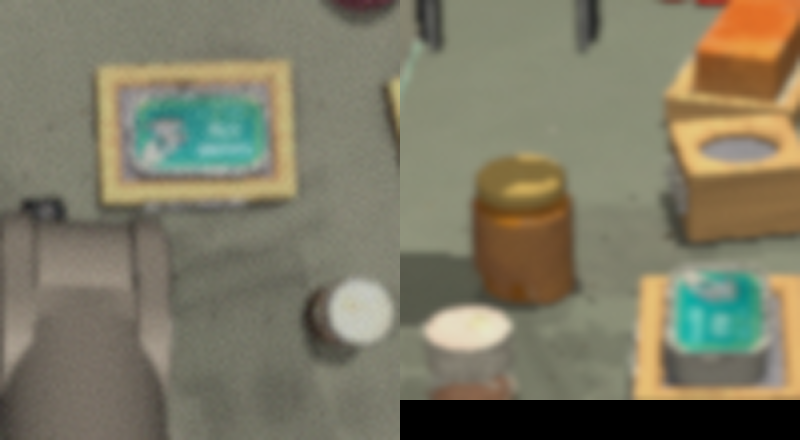

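```bash
python3 - <<'E'
from geo import *
print(world("side",crop(235,[(121,173)],210,4),.085),world("side",crop(235,[(73,240),(174,240)],210,4),.045))
E
```

```text
[[ 0.448174   -0.01872931]] [[ 0.41749136 -0.03522506]
 [ 0.48218702 -0.03414382]]
```

Emit:
move_arm(commands=[[[-0.001,0.002,0.04,0,0,0,0.0854],[0,0,0.03,0,0,0,0.0854],[0,0,0.025,0,0,0,0.0854],[0,0,0.015,0,0,0,0.0854],[0,0,0,0,0,0,0.0854],[0,0,0,0,0,0,0.05],[0,0,0,0,0,0,0.05],[0,0,0,0,0,0,0.05],[0,0,0,0,0,0,0.05],[0,0,0,0,0,0,0.05],[0,0,0,0,0,0,0.05]]])

```text
t: 16.35
eef_pos: [0.4464, -0.0161, 0.0476]
tool_rot: [0.001, 0.698, 0.716, 0.001]
contact_force: [-1.0, -0.6, 6.0]
gripper_width: 0.759
grasp_force: 54.0
```

```bash
python3 -c "
from geo import *
plan(.5743,-.3507,.22,-88.5)"
```

```text
turn [ 0.16 -0.03  0.01] then shift [-0.3378  0.1191 -0.1724] t 16.35
```

Emit:
move_arm(commands=[[[0,0,-0.02,0,0,0,0.05],[0,0,-0.05,0,0,0,0.05],[0,0,-0.05,0,0,0,0.05],[0,0,-0.05,0,0,0,0.05],[-0.042,0.015,0,0,0,0,0.05],[-0.042,0.015,0,0,0,0,0.05],[-0.042,0.015,0,0,0,0,0.05],[-0.042,0.015,0,0,0,0,0.05],[-0.042,0.015,0,0,0,0,0.05],[-0.042,0.015,0,0,0,0,0.05],[-0.042,0.015,0,0,0,0,0.05],[-0.042,0.014,0.04,0,0,0,0.05],[0,0,0.05,0,0,0,0.05],[0,0,0,0,0,0,0.05],[0,0,0,0,0,0,0.05]]])

```text
t: 18.23
eef_pos: [0.5738, -0.3486, 0.1281]
tool_rot: [0.001, 0.697, 0.717, 0.0]
contact_force: [0.4, -0.5, -3.0]
gripper_width: 0.759
grasp_force: 57.5
```

```bash
python3 - <<'E'
from geo import *
plan(.5743,-.3507,.0705,-88.5)
T=imaging.read_camera("top");S=imaging.read_camera("side")
o=np.zeros((440,800,3),np.uint8)
o[:,:400]=cv2.resize(T[180:290,410:510],(400,440),interpolation=2)
o[:440,400:]=cv2.resize(S[275:385,265:365],(400,440),interpolation=2)
cv2.imwrite("pics/h2.png",o[:,:,::-1])
E
```

```text
turn [0.09 0.03 0.06] then shift [-0.0021  0.0004  0.0576] t 18.23
```

View pics/h2.png

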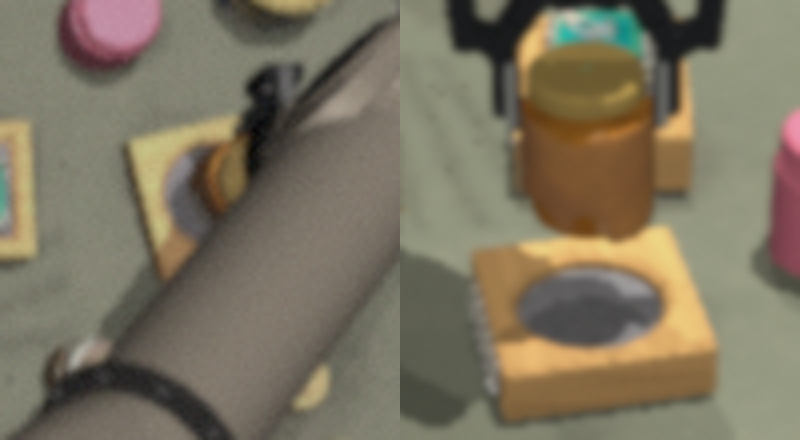

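Emit:
move_arm(commands=[[[-0.001,0,0.02,0,0,0,0.05],[0,0,0.017,0,0,0,0.05],[0,0,0.01,0,0,0,0.05],[0,0,0.006,0,0,0,0.05],[0,0,0.004,0,0,0,0.05],[0,0,0,0,0,0,0.05]]])

```text
t: 19.08
eef_pos: [0.5732, -0.3502, 0.0697]
tool_rot: [0.0, 0.698, 0.716, 0.0]
contact_force: [-0.1, 0.6, -0.3]
gripper_width: 0.759
grasp_force: 57.7
```

Emit:
move_arm(commands=[[[0,0,0,0,0,0,0.0854],[0,0,0,0,0,0,0.0854],[0,0,0,0,0,0,0.0854],[0,0,0,0,0,0,0.0854],[0,0,-0.02,0,0,0,0.0854],[0,0,-0.04,0,0,0,0.0854],[0,0,-0.05,0,0,0,0.0854],[0,0,0,0,0,0,0.0854],[0,0,0,0,0,0,0.0854]]])

```text
t: 20.2
eef_pos: [0.5731, -0.3497, 0.18]
tool_rot: [0.0, 0.698, 0.716, 0.0]
contact_force: [-0.9, -0.2, -0.9]
gripper_width: 0.999
grasp_force: 0.0
```

```bash
python3 -c "
from geo import *
plan(.4415,-.2468,.18,-88.5)
S=imaging.read_camera('side');cv2.imwrite('pics/s1.png',cv2.resize(S[250:400,200:400],None,fx=4,fy=4,interpolation=2)[:,:,::-1])"
```

```text
turn [ 0.05 -0.    0.02] then shift [ 0.1063 -0.1288 -0.    ] t 20.2
```

View pics/s1.png

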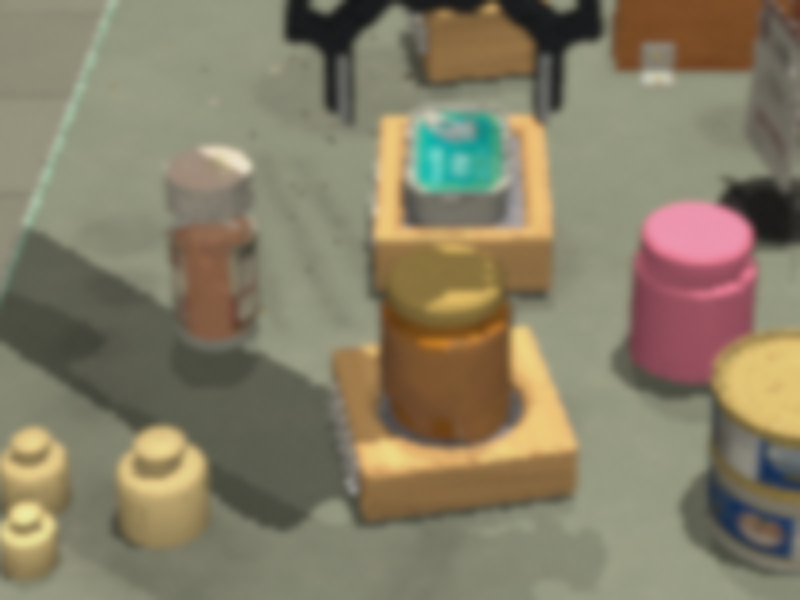

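Honey jar stands in its recess. Spice cap at crop (210,168). Moving over it.

```bash
python3 -c "
from geo import *
print(world('side',crop(200,[(210,168)],250,4),.105), world('side',crop(200,[(218,325)],250,4),.003))"
```

```text
[[ 0.44487967 -0.24819257]] [[ 0.44411759 -0.24670197]]
```

Emit:
move_arm(commands=[[[0.026,-0.032,0,0,0,0,0.0854],[0.026,-0.032,0,0,0,0,0.0854],[0.027,-0.032,0,0,0,0,0.0854],[0.027,-0.032,0,0,0,0,0.0854],[0,0,0,0,0,0,0.0854],[0,0,0,0,0,0,0.0854],[0,0,0,0,0,0,0.0854]]])

```text
t: 21.12
eef_pos: [0.443, -0.2479, 0.1792]
tool_rot: [0.0, 0.698, 0.716, -0.0]
contact_force: [0.2, -0.1, 0.9]
gripper_width: 1.0
grasp_force: 0.0
```

```bash
python3 -c "
from geo import *
plan(.4415,-.2468,.070,-88.5)"
```

```text
turn [-0.01  0.05  0.01] then shift [ 0.0011 -0.0014  0.1092] t 21.12
```

Emit:
move_arm(commands=[[[0,0,0.04,0,0,0,0.0854],[0,0,0.03,0,0,0,0.0854],[0,0,0.025,0,0,0,0.0854],[0,0,0.014,0,0,0,0.0854],[0,0,0,0,0,0,0.07],[0,0,0,0,0,0,0.055],[0,0,0,0,0,0,0.035],[0,0,0,0,0,0,0.035],[0,0,0,0,0,0,0.035],[0,0,0,0,0,0,0.035],[0,0,0,0,0,0,0.035],[0,0,0,0,0,0,0.035]]], squeeze=40)

```text
t: 22.62
eef_pos: [0.4431, -0.2477, 0.0713]
tool_rot: [0.001, 0.698, 0.716, 0.001]
contact_force: [-0.1, -0.2, 6.8]
gripper_width: 0.527
grasp_force: 40.5
```

```bash
python3 -c "
from geo import *
plan(.5849,.0881,.24,-88.5)"
```

```text
turn [0.12 0.03 0.02] then shift [ 0.332   0.1505 -0.1687] t 22.62
```

Emit:
move_arm(commands=[[[0,0,-0.02,0,0,0,0.035],[0,0,-0.05,0,0,0,0.035],[0,0,-0.05,0,0,0,0.035],[0,0,-0.05,0,0,0,0.035],[0.041,0.019,0,0,0,0,0.035],[0.041,0.019,0,0,0,0,0.035],[0.042,0.019,0,0,0,0,0.035],[0.042,0.019,0,0,0,0,0.035],[0.042,0.019,0,0,0,0,0.035],[0.042,0.019,0,0,0,0,0.035],[0.041,0.019,0,0,0,0,0.035],[0.041,0.018,0,0,0,0,0.035],[0,0,0.03,0,0,0,0.035],[0,0,0.03,0,0,0,0.035],[0,0,0,0,0,0,0.035],[0,0,0,0,0,0,0.035]]])

```text
t: 24.62
eef_pos: [0.5849, 0.0884, 0.1814]
tool_rot: [0.0, 0.698, 0.716, 0.001]
contact_force: [-0.8, -0.1, 0.2]
gripper_width: 0.528
grasp_force: 41.4
```

```bash
python3 - <<'E'
from geo import *
plan(.5849,.0881,.1185,-88.5)
T=imaging.read_camera("top");S=imaging.read_camera("side")
o=np.zeros((440,800,3),np.uint8)
o[:,:400]=cv2.resize(T[180:290,265:365],(400,440),interpolation=2)
o[:440,400:]=cv2.resize(S[170:280,270:370],(400,440),interpolation=2)
cv2.imwrite("pics/s2.png",o[:,:,::-1])
E
```

```text
turn [ 0.07 -0.01 -0.01] then shift [-0.0003 -0.0001  0.0629] t 24.62
```

View pics/s2.png

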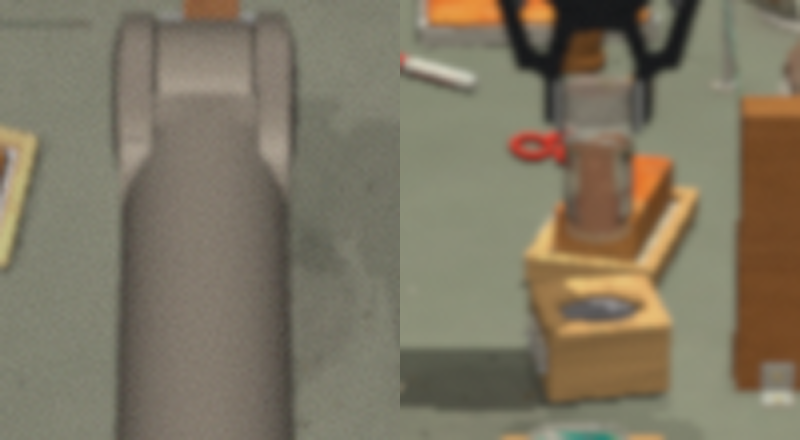

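Emit:
move_arm(commands=[[[0,0,0.02,0,0,0,0.035],[0,0,0.018,0,0,0,0.035],[0,0,0.012,0,0,0,0.035],[0,0,0.007,0,0,0,0.035],[0,0,0.004,0,0,0,0.035],[0,0,0,0,0,0,0.035]]])

```text
t: 25.48
eef_pos: [0.5845, 0.0886, 0.1193]
tool_rot: [0.0, 0.698, 0.716, -0.0]
contact_force: [-0.1, 0.7, -0.6]
gripper_width: 0.526
grasp_force: 41.4
```

Emit:
move_arm(commands=[[[0,0,0.0015,0,0,0,0.035],[0,0,0,0,0,0,0.035],[0,0,0,0,0,0,0.06],[0,0,0,0,0,0,0.0854],[0,0,0,0,0,0,0.0854],[0,0,0,0,0,0,0.0854],[0,0,-0.02,0,0,0,0.0854],[0,0,-0.04,0,0,0,0.0854],[0,0,-0.05,0,0,0,0.0854],[0.05,0,-0.02,0,0,0,0.0854],[0.06,0,0,0,0,0,0.0854],[0.06,0,0,0,0,0,0.0854],[0,0,0,0,0,0,0.0854],[0,0,0,0,0,0,0.0854]]])

```text
t: 27.22
eef_pos: [0.5801, 0.258, 0.2488]
tool_rot: [0.0, 0.698, 0.716, 0.0]
contact_force: [0.9, -1.1, -0.2]
gripper_width: 0.997
grasp_force: 0.0
```

```bash
python3 - <<'E'
from geo import *
T=imaging.read_camera("top");S=imaging.read_camera("side")
o=np.zeros((600,800,3),np.uint8)
o[:300]=cv2.resize(T[195:295,225:491],(800,300),interpolation=2)
o[300:]=cv2.resize(S[190:370,250:370],(200*1,300),interpolation=2).repeat(1,1) if 0 else cv2.resize(S[190:290,240:506],(800,300),interpolation=2)
cv2.imwrite("pics/end.png",o[:,:,::-1])
E
```

```text
(no output)
```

View pics/end.png

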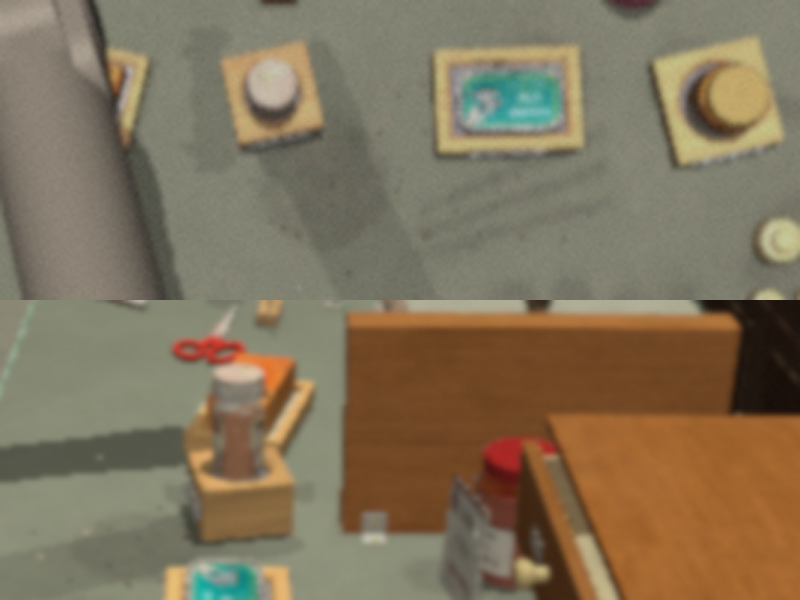

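```bash
python3 - <<'E'
from geo import *
s=800/266
print(world("top",crop(225,[(272,86)],195,s),.151)-[.5849,.0881],world("top",crop(225,[(735,97)],195,s),.107)-[.5743,-.3507],world("top",crop(225,[(508,100)],195,s),.059)-[.5774,-.143])
print(bot.hand_in())
E
```

```text
[[-0.00421139  0.00090435]] [[-0.00457849  0.00290945]] [[-0.00317618  0.00292787]]
the job is handed in; nothing more can be done
None
```

The focaccia, fish tin, honey jar and spice jar are each placed and released in their own base, at about 27 s. The last pictures show them seated and within about 5 mm of centre, the brass weight and scissors were not touched, and the job is handed in; no verdict was returned.

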